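# Unlock the spring tester and hold its slide at the red band

## Robot

A 7-joint arm with a two-finger parallel gripper is mounted at the origin on a cart in front of the work surface, level with it; the furniture and walls round the work are solid. World frame = base frame: x ahead of the robot, y to its left, z up, the work surface at z = 0. Lengths are in m, angles in rad, forces in N, time in s.
With the tool pointing down it reaches from about 0.425 to 0.875 m from the base axis. Payload 4.7 kg.
Tool frame: the origin (TCP) lies midway between the tips of the shut fingers; the grasp point (between the pads) lies behind it (robot.grip_depth is the z of the grasp point in the tool frame, in m); z points along the fingers, y is the direction in which the jaws open and shut (so a half turn about z gives the same grasp; the last joint's range is limited). The gripper opens to 87 mm and grips with 3 to 60 N. Pads are 19 mm wide; open, the fingers measure 117 mm over their backs; the gripper's body (75 mm by 190 mm) begins 51 mm behind the grasp point.
Start: joints at [1.201, 0.321, -0.07, 1.45, 0.023, 1.371, -0.057], TCP at [0.243, -0.603, 0.223] pointing down, gripper open.
Joint ranges: [-2.86, 2.86], [-0.3, 2.09], [-1.38, 1.24], [0.06, 2.45], [-1.56, 4.7], [0.09, 2.05], [-2.69, 2.69]. Speed limits (rad/s): [2.57, 2.57, 3.14, 3.14, 3.14, 3.14, 3.14].

## Interface

Orientations are given as a unit quaternion [x, y, z, w].
In Python, from station import robot gives the robot as it stands.
- The arm moves only by the tool step_arm, never from a script. Its argument "steps" is a list of rows, each a list of 4 numbers: the shift along the tool's x, y, z each as a share of 5 cm, from -1 to 1, then the turn about the tool's z as a share of 120 degrees, from -1 to 1. A call has 1 to 8 rows; each row shifts and turns the commanded pose from where the row before left it, along the tool's axes as they then stand; what a row does not reach is not made up. A row lasts 1/12 s, in which the tool goes at most 41.7 mm and 7.16 degrees, less where a joint would pass 70% of its speed; a pose out of reach is approached as far as the arm can. A call with a number of a shift or a turn outside -1 to 1 is refused whole. A call with a gripper value outside its range is refused whole. "jaw" is the gripper's target within -1 to 1 (shut at 1, half-way at 0, fully open at -1), set as the call begins (left out, the last holds). The fingers move at their own pace and stop on an object; "newtons" is the grip in N (left out, the last holds). Time passes only in rows, so rows that do not move let the fingers close. It gives the time, the measured TCP pose, the force and the opening at its end, in the units of the state.
- robot.sense(): the state, without advancing time (a new reading comes with each control period).
- robot.camera(name): name is "scene" or "top" or "wrist"; returns a dict with "frame" (480x640x3 uint8, blue, green, red), "fx", "fy", "cx", "cy" (pixels), "k1" (the pictures are not rectified: a ray, as slopes to the right and down, at radius r is drawn at 1 + k1 r^2 times it, then the intrinsics apply), "R" (3x3) and "t" (3): a world point X has camera coordinates R X + t. Camera axes: x right, y down, z forward; pixel columns grow to the right and rows downward; lengths in m; the calibration is good to about 2 mm. A picture is of the moment at which its call begins. There is no depth.
- robot.finish_job(): hands the job in, once; it reports no verdict.
Trained networks look in the newest picture that a camera, given by its name, has taken for a name from the list of things; names that differ only in an ending like _2 or _b are one class to them, and where a whole thing is asked for, a point or a joint stands for the part that bears it (a point fixed in the world has none). Each returns a list of dicts, best first, with "p" (0 to 1); they miss things now and then, are a little off and sometimes report something else, mostly with a low value. They report only what shows in the picture. A call takes as long as a camera call.
- robot.recognise(camera, name): "bbox" ([left, top, width, height] as shares, 0 to 1, of the picture: columns of its width, rows of its height, round what is visible of it).
- robot.regions_of(camera, name): "region" (480x640 bool, what is visible of it) and "bbox" ([left, top, width, height] as shares, 0 to 1, of the picture: columns of its width, rows of its height, round what is visible of it).
- robot.mark_of(camera, name): "xy" ([column, row] as shares, 0 to 1, of the picture: columns of its width, rows of its height: a listed point, or the origin of a listed thing).
The state is a dict: "time": time; "joint_positions": joint angles; "qvel": joint speeds; "tau": joint torques, N m; "tcp_pos": TCP position; "tcp_rot": TCP orientation; "contact_force": force on the tool from outside, world axes, zero at the start; "wrist_torque": the same for the moment, N m; "grip_width": opening from 0.0 (shut) to 1.0 (fully open).
Only numpy, scipy, OpenCV 4.12 (cv2) and the standard library are available. Lean on these libraries where they do the work, as an engineer would, in place of code of your own. Each camera call takes 0.05 s, during which the arm holds its last target. There are 200 camera calls.

## Task

The spring tester bolted to the bench is still locked for transport: pull the yellow-headed transit pin up out of its snap socket and leave it in the pale green open tray. Then grip the tester's black upright handle, draw the spring-loaded slide out until the orange pointer stands within the red band on the scale, and finish still gripping it there: do not let go, the program ends while holding the slide against its spring. Leave the white plate, vial and canister where they are.

Things in the scene. Friction and masses are not known exactly. Their poses are not given: they have to be found in the camera images.
- tester: Spring tester fixed to the bench: base plate 300 x 130 x 10 mm (local x -135 to 165 mm), blue guide block (local x 20 to 80 mm, y +-31 mm, top at 50 mm) with the pin's socket at local (50, 0) mm, spring tube behind (top 50 mm), low stop block in front (top 36 mm). Origin on the bench surface. z up; the slide pulls out along local -x; the white scale lies on the +y side.
- slide (a joint): Travel of the slide in m: 0 fully home, grows as it is pulled out (local -x of the tester), stop at 0.07. A spring pulls it home with about 4.5 N at 0 plus 90 N per m, so 7 to 10 N at the band. While the transit pin is in, it moves only about 5 mm.
- slide_handle (a point): Grip point on the axis of the slide's black upright handle, 76 mm above the bench. Round post, 22 mm diameter, 48 to 94 mm above the bench, with a 26 mm cap above it to 101 mm, on a grey crosshead 30 x 62 mm (top at 44 mm). Moves with the slide; axes as the tester's.
- pointer (a point): Tip of the thin orange pointer on the slide's crosshead, 2 mm wide, over the scale strip, 20 mm above the bench. Moves with the slide. Axes as the tester's.
- band_mid (a point): Middle of the red band on the white scale strip, 10 mm wide along the tester's x, 14 mm above the bench; it cannot be pushed by the robot. The pointer stands at its middle when it has the same coordinate along the tester's x axis. Axes as the tester's.
- band (a joint): Where the band is set, in m: the slide travel at which the pointer is at the middle of the band (0.035 to 0.06).
- transit_pin: Loose pin, 60 mm long, about 60 g: steel shank 10 mm diameter, 28 mm long, grooved; 20 mm flange, 3 mm thick; yellow round head 20 mm diameter, 34 to 60 mm from the tip. Origin: tip of the shank, z towards the head. At the start upright in the guide block, tip 22 mm above the bench. Spring balls snap into the groove: about 10 N straight up frees it; clear after 28 mm of lift.
- pin_head (a point): Centre of the pin's yellow head, 47 mm from the tip (69 mm above the bench while the pin is in its socket).
- tray: Pale green open-topped tray, 125 (x) x 165 (y) x 42 mm high, walls and floor 2 mm thick, standing loose on the bench left or right of the tester. Origin: centre of its underside.
- plate: White plate, 197 mm diameter, 19 mm high, on the other side of the tester. Bystander. Origin: centre of its underside.
- vial_white: Small white capped vial, 36 mm diameter, 46 mm high. Bystander. Origin: centre of its underside.
- canister_white: White canister with a ribbed cap, 54 mm diameter, 92 mm high. Bystander. Origin: centre of its underside.

How it is judged:
By the outcome, as a careful person would: the job done as asked, in the order asked, and still so for the second after the job is handed in, while the arm keeps its last pose, push and grip.
It also fails if it takes over 51 s, if anything falls off the work surface, if the arm or the gripper's body presses on something with over 40 N, if the wrist force passes 120 N, or if a joint passes its speed limit or range.

## Working session

There is one attempt and no reset: what is moved stays moved. The work goes in short steps, Python scripts to look and compute and a tool call to move; the robot and the scene stay as the last step left them, time stands still between calls to the robot, and variables do not carry over. Pictures are saved under pics/ and viewed, about 8 in all and at most 12, crops included, and the job is handed in when it is done.

Besides the shell and the picture viewer there is one more tool, called after ">>>" by a JSON object that holds its "fn" and its "kwargs". step_arm: Moves the arm, as the interface text tells. Shift numbers are shares of 5 cm and turn numbers shares of 120 degrees, none past 1 either way. Its arguments: {"type":"object","properties":{"steps":{"type":"array","items":{"type":"array","items":{"type":"number"}}},"jaw":{"type":"number"},"newtons":{"type":"number"}},"required":["steps"]}

```bash
mkdir -p pics
cat > h.py <<'E'
import numpy as np, cv2
from station import robot
from scipy.spatial.transform import Rotation as Ro
def K(c): return np.array([[c['fx'],0,c['cx']],[0,c['fy'],c['cy']],[0,0,1.]])
def ray(c,uv):
    # OpenCV undistort with k1
    n=cv2.undistortPoints(np.array([[uv]],float),K(c),np.array([c['k1'],0,0,0.]))[0,0]
    R=np.array(c['R']);return -R.T@np.array(c['t']),R.T@np.array([n[0],n[1],1])
def atz(c,uv,z):
    o,d=ray(c,uv);return o+d*(z-o[2])/d[2]
def proj(c,X):
    r=cv2.Rodrigues(np.array(c['R'],float))[0]
    return cv2.projectPoints(np.array([X],float),r,np.array(c['t'],float),K(c),np.array([c['k1'],0,0,0.]))[0][0,0]
E
python3 - <<'E'
from h import *
s=robot.sense();print({k:np.round(v,3) for k,v in s.items()},robot.grip_depth)
Z=dict(slide_handle=.076,pointer=.020,band_mid=.014,pin_head=.069,tray=0,plate=0,vial_white=0,canister_white=0,tester=0)
for n in ['scene','top']:
    c=robot.camera(n);cv2.imwrite(f'pics/{n}0.png',c['frame'])
    print(n,-np.array(c['R']).T@np.array(c['t']))
    for k,z in Z.items():
        for m in robot.mark_of(n,k)[:2]:
            uv=np.array(m['xy'])*[640,480];print(k,round(m['p'],2),uv.round(),atz(c,uv,z).round(4))
E
```

```text
{'time': np.float64(0.0), 'joint_positions': array([ 1.201,  0.322, -0.07 ,  1.452,  0.023,  1.371, -0.057]), 'qvel': array([-0.001,  0.   ,  0.001,  0.001, -0.   ,  0.001,  0.001]), 'tau': array([-1.0000e-03, -4.9129e+01, -4.0400e-01, -3.1253e+01, -6.4000e-02,
        4.4000e-02,  0.0000e+00]), 'tcp_pos': array([ 0.243, -0.602,  0.221]), 'tcp_rot': array([ 0.982,  0.191, -0.   , -0.001]), 'contact_force': array([-0.263,  0.348, -0.54 ]), 'wrist_torque': array([ 0.005,  0.016, -0.016]), 'grip_width': np.float64(1.0)} -0.0187
scene [-0.3219105   0.57183725  0.89893778]
slide_handle 0.75 [311. 251.] [0.5826 0.0334 0.076 ]
pointer 0.67 [296. 279.] [0.5711 0.079  0.02  ]
band_mid 0.39 [313. 290.] [0.5243 0.0628 0.014 ]
pin_head 0.65 [295. 237.] [0.6555 0.0325 0.069 ]
pin_head 0.36 [370. 214.] [ 0.6382 -0.1743  0.069 ]
tray 0.94 [210. 336.] [0.5307 0.3135 0.    ]
plate 0.69 [452. 248.] [ 0.4851 -0.3219  0.    ]
vial_white 0.72 [208. 270.] [0.7321 0.2303 0.    ]
canister_white 0.88 [370. 216.] [ 0.7124 -0.2315  0.    ]
tester 0.79 [304. 266.] [0.6212 0.029  0.    ]
tester 0.41 [314. 290.] [0.5373 0.0527 0.    ]
top [ 0.4293881  -0.01162287  1.30001298]
slide_handle 0.74 [314. 242.] [0.5873 0.0306 0.076 ]
pointer 0.77 [297. 251.] [0.5703 0.0781 0.02  ]
pointer 0.69 [318. 235.] [0.6118 0.0229 0.02  ]
band_mid 0.52 [308. 216.] [0.6622 0.0506 0.014 ]
band_mid 0.42 [303. 269.] [0.5251 0.0603 0.014 ]
pin_head 0.5 [309. 212.] [0.6614 0.0458 0.069 ]
tray 0.76 [204. 265.] [0.5314 0.3175 0.    ]
vial_white 0.76 [242. 192.] [0.7249 0.2286 0.    ]
canister_white 0.77 [413. 201.] [ 0.7091 -0.2237  0.    ]
tester 0.87 [315. 236.] [0.6126 0.0314 0.    ]
```

View pics/top0.png

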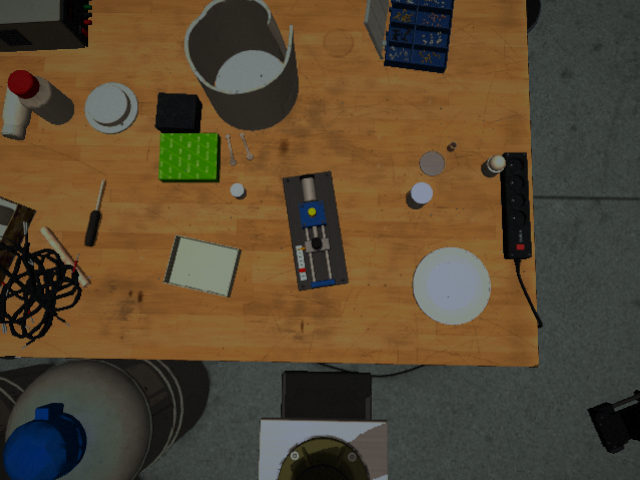

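View pics/scene0.png

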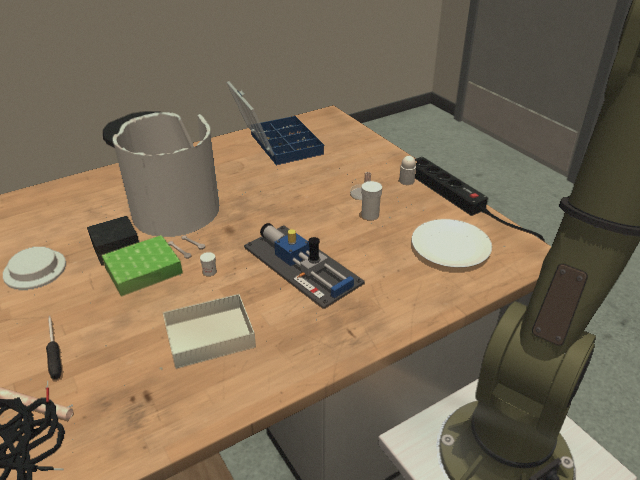

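The top view shows the tester at columns 283–347, rows 173–290, with yaw about +8.5°. The yellow pin head is at (312,211) and the handle at (316,243). The tray is on the left at (203,266). The scene view agrees, and the red band is near the front of the scale at (310,290). I'll move over the tester now.

>>> {"fn": "step_arm", "kwargs": {"steps": [[0.59,-0.45,0,0],[0.59,-0.45,0,0],[0.59,-0.45,0,0],[0.59,-0.45,0,0],[0.59,-0.45,0,0],[0.59,-0.45,0,0],[0.59,-0.45,0,0],[0.59,-0.45,0,0]], "jaw": -1}}

```text
time: 1.67
tcp_pos: [0.3955, -0.3458, 0.2229]
tcp_rot: [0.982, 0.191, 0.0, 0.0]
contact_force: [1.0, -0.4, -0.1]
grip_width: 1.002
```

>>> {"fn": "step_arm", "kwargs": {"steps": [[0.59,-0.45,0,0],[0.59,-0.45,0,0],[0.59,-0.45,0,0],[0.59,-0.45,0,0],[0.59,-0.45,0,0],[0.59,-0.45,0,0],[0.59,-0.45,0,0],[0.59,-0.45,0,0]]}}

```text
time: 2.33
tcp_pos: [0.5469, -0.0906, 0.2229]
tcp_rot: [0.982, 0.191, 0.0, 0.0]
contact_force: [0.8, 0.0, -0.0]
grip_width: 1.001
```

>>> {"fn": "step_arm", "kwargs": {"steps": [[0.5,-0.4,0,0.055],[0.5,-0.4,0,0.055],[0,0,0,0],[0,0,0,0]]}}

```text
time: 2.67
tcp_pos: [0.5812, -0.0358, 0.2224]
tcp_rot: [0.997, 0.079, 0.0, -0.0]
contact_force: [-0.9, -0.1, -0.1]
grip_width: 1.004
```

Run:
```python
from h import *
Z=dict(slide_handle=.076,pointer=.020,band_mid=.014,pin_head=.069,tester=0)
for n in ['wrist']:
    c=robot.camera(n);cv2.imwrite(f'pics/{n}1.png',c['frame'])
    print(n,-np.array(c['R']).T@np.array(c['t']))
    for k,z in Z.items():
        for m in robot.mark_of(n,k)[:2]:
            uv=np.array(m['xy'])*[640,480];print(k,round(m['p'],2),uv.round(),atz(c,uv,z).round(4))
```

```text
wrist [ 0.65007113 -0.02405453  0.38523356]
slide_handle 0.91 [246. 209.] [0.5864 0.0257 0.076 ]
pointer 0.74 [204. 199.] [0.5779 0.0725 0.02  ]
band_mid 0.66 [208. 256.] [0.524  0.0662 0.014 ]
pin_head 0.6 [241. 103.] [0.6627 0.039  0.069 ]
tester 0.66 [258. 162.] [0.616  0.0312 0.    ]
```

View pics/wrist1.png

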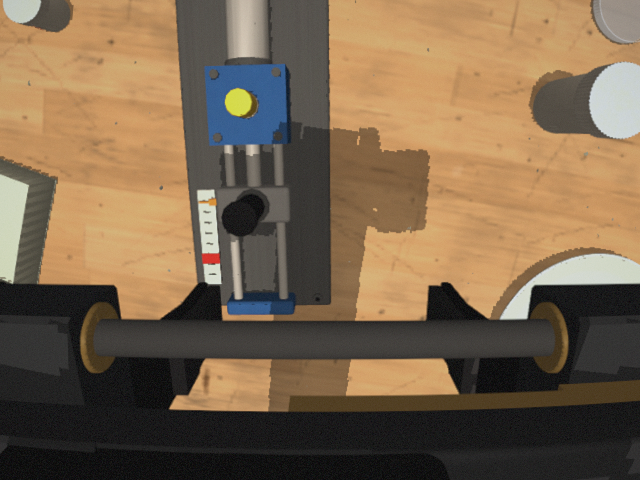

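The wrist view has the yellow head at (240,102), the handle cap at (237,218) and the pointer at (208,202). The red band centre is at (210,259) and the block top corners are at (205,66), (286,64), (290,144) and (209,146). I'll get the yaw and positions from these pixels.

Run:
```python
from h import *
c=robot.camera('wrist')
C=[atz(c,p,.05) for p in [(205,66),(286,64),(290,144),(209,146)]]
print(np.round(C,4),np.mean(C,0).round(4))
for a,b in [(3,0),(2,1)]:print(np.degrees(np.arctan2(*(C[b]-C[a])[1::-1])))
e=atz(c,(329,30),.01)-atz(c,(330,300),.01);print('edge yaw',np.degrees(np.arctan2(e[1],e[0])))
f=c['frame'];hsv=cv2.cvtColor(f,cv2.COLOR_BGR2HSV)
def cen(lo,hi,box):
    x0,y0,x1,y1=box;m=np.zeros(f.shape[:2],np.uint8);m[y0:y1,x0:x1]=cv2.inRange(hsv,lo,hi)[y0:y1,x0:x1]
    v,u=np.nonzero(m);return u.mean(),v.mean(),len(u),u.min(),u.max(),v.min(),v.max()
y=cen((22,120,90),(38,255,255),(210,70,280,140));r=cen((0,150,80),(8,255,255),(190,230,225,290));o=cen((10,150,100),(20,255,255),(190,185,225,215))
print(y,r,o)
u=np.array
P=atz(c,y[:2],.080);B=atz(c,r[:2],.014);O=atz(c,o[:2],.02)
print('pin',P,'band',B,'ptr',O)
```

```text
[[ 0.687   0.0689  0.05  ]
 [ 0.6969  0.0074  0.05  ]
 [ 0.6377 -0.0038  0.05  ]
 [ 0.627   0.0599  0.05  ]] [0.6622 0.0331 0.05  ]
8.586730194689158
10.681884916805345
edge yaw 9.058034283803362
(np.float64(231.7223113964687), np.float64(100.6051364365971), 623, np.int64(218), np.int64(249), np.int64(87), np.int64(114)) (np.float64(206.11111111111111), np.float64(257.43859649122805), 171, np.int64(198), np.int64(215), np.int64(253), np.int64(262)) (np.float64(204.89285714285714), np.float64(200.53571428571428), 56, np.int64(194), np.int64(210), np.int64(198), np.int64(203))
pin [0.66277605 0.03890136 0.08      ] band [0.52205122 0.06338422 0.014     ] ptr [0.5768785  0.06721678 0.02      ]
```

>>> {"fn": "step_arm", "kwargs": {"steps": [[0.46,-0.3,0.4,0],[0.46,-0.3,0.4,0],[0.46,-0.3,0.4,0],[0.46,-0.3,0.4,0],[0,0,0,0],[0,0,0,0],[0,0,0,0],[0,0,0,0]], "jaw": -0.2}}

```text
time: 3.68
tcp_pos: [0.6627, 0.0333, 0.1439]
tcp_rot: [0.997, 0.076, 0.001, 0.001]
contact_force: [0.5, -0.3, -0.2]
grip_width: 0.607
```

Run:
```python
from h import *
c=robot.camera('wrist');cv2.imwrite('pics/wrist2.png',c['frame']);print(robot.sense()['tcp_pos'],robot.sense()['grip_width'])
for k,z in dict(pin_head=.069,slide_handle=.076,tester=0).items():
    for m in robot.mark_of('wrist',k)[:2]:
        uv=np.array(m['xy'])*[640,480];print(k,round(m['p'],2),uv.round(),atz(c,uv,z).round(4))
hsv=cv2.cvtColor(c['frame'],cv2.COLOR_BGR2HSV);m=cv2.inRange(hsv,(22,120,90),(38,255,255))
n,l,s,ce=cv2.connectedComponentsWithStats(m)
for i in range(1,n):
    if s[i,4]>200: print(s[i],ce[i],atz(c,ce[i],.08),atz(c,ce[i],.075))
```

```text
[0.66278745 0.0332959  0.14417287] 0.6070506209603344
pin_head 0.63 [316. 254.] [0.6626 0.0386 0.069 ]
slide_handle 0.95 [317. 377.] [0.5843 0.0261 0.076 ]
tester 0.57 [318. 288.] [0.615  0.0308 0.    ]
```

View pics/wrist2.png

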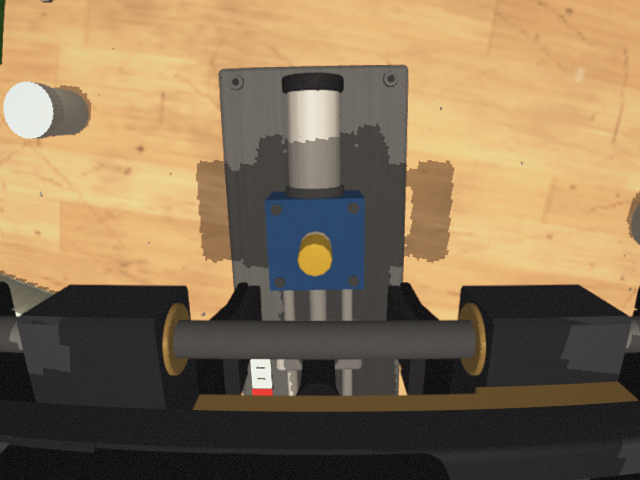

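The pin head is at (315,254) in this view, roughly 5 mm towards +y from the tool axis, and nothing is in the way of the fingers. I'll correct for that, descend and grip with light force.

>>> {"fn": "step_arm", "kwargs": {"steps": [[0.015,-0.1,0.35,0],[0,0,0.35,0],[0,0,0.35,0],[0,0,0.35,0],[0,0,0.2,0],[0,0,0.15,0],[0,0,0,0],[0,0,0,0]]}}

```text
time: 4.55
tcp_pos: [0.6627, 0.04, 0.0555]
tcp_rot: [0.997, 0.077, 0.0, 0.0]
contact_force: [0.1, 0.2, -0.2]
grip_width: 0.601
```

>>> {"fn": "step_arm", "kwargs": {"steps": [[0,0,0,0],[0,0,0,0],[0,0,0,0],[0,0,0,0],[0,0,0,0],[0,0,0,0]], "jaw": 1, "newtons": 40}}

```text
time: 5.05
tcp_pos: [0.6626, 0.0396, 0.0553]
tcp_rot: [0.997, 0.077, 0.0, 0.0]
contact_force: [0.1, -4.2, 2.8]
grip_width: 0.229
```

The jaws stopped at 20 mm, so the head is held. Next is a straight lift.

>>> {"fn": "step_arm", "kwargs": {"steps": [[0,0.02,-0.15,0],[0,0,-0.2,0],[0,0,-0.3,0],[0,0,-0.4,0],[0,0,-0.5,0],[0,0,-0.5,0],[0,0,0,0],[0,0,0,0]]}}

```text
time: 5.72
tcp_pos: [0.6641, 0.0398, 0.1613]
tcp_rot: [0.997, 0.077, 0.003, 0.0]
contact_force: [0.7, 1.3, -0.6]
grip_width: 0.217
```

Run:
```python
from h import *
c=robot.camera('top');print(robot.sense()['tcp_pos'])
for m in robot.regions_of('top','tray')[:1]:
    r=cv2.minAreaRect(np.argwhere(m['region'])[:,::-1].astype(np.float32));b=cv2.boxPoints(r)
    print(m['p'],r,[atz(c,p,.042)[:2].round(3) for p in b],atz(c,r[0],.03))
for k in ['pin_head']:
    for m in robot.mark_of('top',k)[:2]: uv=np.array(m['xy'])*[640,480];print(k,m['p'],uv,atz(c,uv,.17))
a=c['frame'][130:330,140:400];cv2.imwrite('pics/top3.png',cv2.resize(a,None,fx=3,fy=3)[:600,:780])
```

```text
[0.66294235 0.03938065 0.15921586]
0.63 ((202.77720642089844, 265.0583801269531), (69.52853393554688, 50.6785774230957), 11.888657569885254) [array([0.481, 0.407]), array([0.607, 0.388]), array([0.574, 0.214]), array([0.449, 0.235])] [0.52808797 0.31417549 0.03      ]
```

View pics/top3.png

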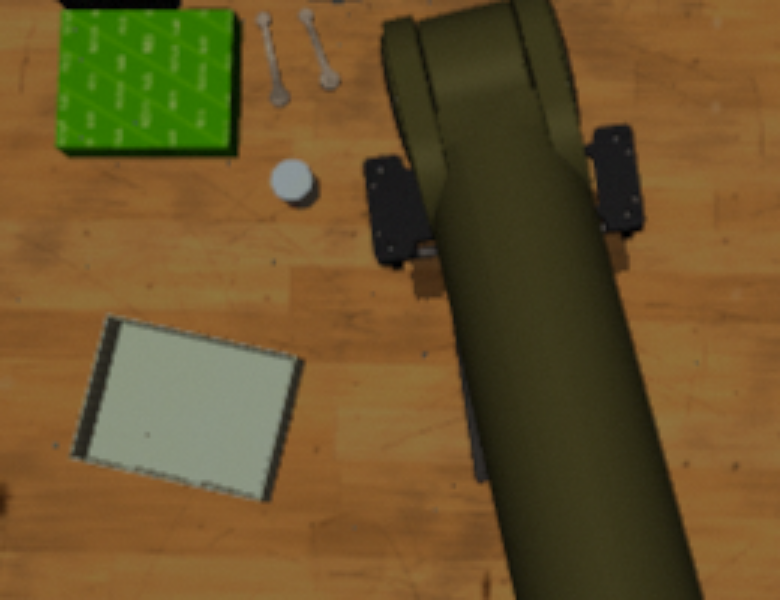

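The pin is out, with the jaws still at about 19 mm. The tray is centred near (0.529, 0.314), at (187,408) in the crop, and is empty. I'll carry the pin there.

>>> {"fn": "step_arm", "kwargs": {"steps": [[-0.226,-0.73,0,0],[-0.226,-0.73,0,0],[-0.226,-0.73,0,0],[-0.226,-0.73,0,0],[-0.226,-0.73,0,0],[-0.226,-0.73,0,0],[-0.226,-0.73,0,0],[-0.226,-0.73,0,0]]}}

```text
time: 6.53
tcp_pos: [0.5269, 0.3147, 0.1564]
tcp_rot: [0.997, 0.077, -0.001, 0.001]
contact_force: [0.5, -0.1, -0.1]
grip_width: 0.219
```

>>> {"fn": "step_arm", "kwargs": {"steps": [[0,0,0,0],[0,0,0,0],[0,0,0.3,0],[0,0,0.3,0],[0,0,0,0],[0,0,0,0]]}}

```text
time: 7.03
tcp_pos: [0.5285, 0.3117, 0.1261]
tcp_rot: [0.997, 0.076, -0.001, 0.001]
contact_force: [0.7, -0.9, -0.5]
grip_width: 0.219
```

Run:
```python
from h import *
c=robot.camera('scene');s=robot.sense();print(s['tcp_pos'],s['grip_width'])
cv2.imwrite('pics/s4.png',cv2.resize(c['frame'][180:400,120:400],None,fx=2.5,fy=2.5))
```

```text
[0.52905087 0.3125261  0.1271653 ] 0.21828366009542322
```

View pics/s4.png

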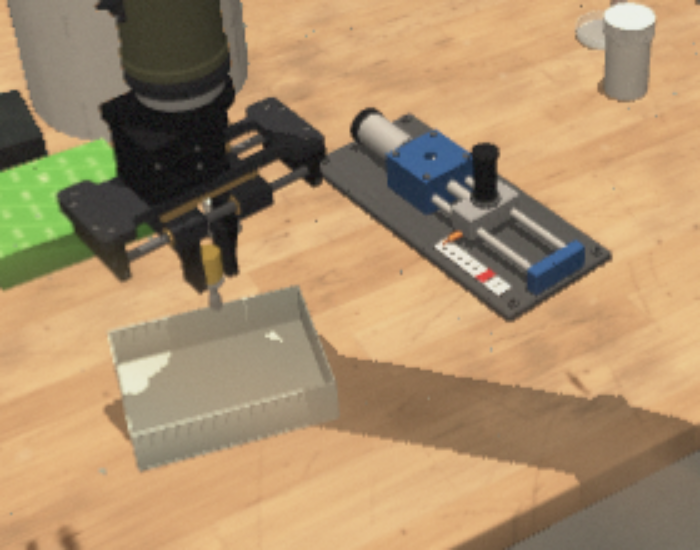

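The socket is empty, and the pin hangs from the fingers at (212,270) in the crop, over the tray. I'll lower it and release.

>>> {"fn": "step_arm", "kwargs": {"steps": [[0,0,0.4,0],[0,0,0.4,0],[0,0,0.4,0],[0,0,0.3,0],[0,0,0.15,0],[0,0,0,0],[0,0,0,0]]}}

```text
time: 7.67
tcp_pos: [0.5292, 0.3139, 0.0458]
tcp_rot: [0.997, 0.076, 0.0, -0.0]
contact_force: [0.6, -0.2, -0.1]
grip_width: 0.218
```

>>> {"fn": "step_arm", "kwargs": {"steps": [[0,0,0,0],[0,0,0,0],[0,0,0,0],[0,0,0,0],[0,0,0,0]], "jaw": 0}}

```text
time: 8.08
tcp_pos: [0.5289, 0.3139, 0.0455]
tcp_rot: [0.997, 0.077, 0.0, -0.0]
contact_force: [0.6, -1.1, -0.0]
grip_width: 0.47
```

>>> {"fn": "step_arm", "kwargs": {"steps": [[0,0,-0.3,0],[0,0,-0.6,0],[0,0,-0.7,0],[0,0,-0.6,0],[0,0,-0.2,0],[0,0,0,0],[0,0,0,0]]}}

```text
time: 8.67
tcp_pos: [0.5286, 0.3136, 0.1648]
tcp_rot: [0.997, 0.077, 0.0, 0.0]
contact_force: [0.5, 0.5, -0.7]
grip_width: 0.5
```

>>> {"fn": "step_arm", "kwargs": {"steps": [[0.03,0.73,0,0],[0.03,0.73,0,0],[0.03,0.73,0,0],[0.03,0.73,0,0],[0.03,0.73,0,0],[0.03,0.73,0,0],[0.03,0.73,0,0],[0.03,0.73,0,0]], "jaw": -0.4}}

```text
time: 9.33
tcp_pos: [0.5836, 0.0249, 0.1624]
tcp_rot: [0.997, 0.077, -0.002, -0.0]
contact_force: [-0.3, 0.9, -0.7]
grip_width: 0.698
```

>>> {"fn": "step_arm", "kwargs": {"steps": [[0,0,0,0],[0,0,0,0],[0,0,0,0],[0,0,0,0]]}}

```text
time: 9.67
tcp_pos: [0.5841, 0.029, 0.1638]
tcp_rot: [0.997, 0.078, -0.001, -0.001]
contact_force: [-0.1, 0.4, -0.2]
grip_width: 0.698
```

Run:
```python
from h import *
s=robot.sense();print(s['tcp_pos'],s['grip_width'])
for n in ['scene','top','wrist']:
    c=robot.camera(n)
    for k,z in dict(slide_handle=.076,pin_head=.012,transit_pin=.01,pointer=.02,band_mid=.014).items():
        for m in robot.mark_of(n,k)[:2]: uv=np.array(m['xy'])*[640,480];print(n,k,round(m['p'],2),uv.round(),atz(c,uv,z).round(4))
    if n=='scene': cv2.imwrite('pics/s5.png',cv2.resize(c['frame'][180:400,120:400],None,fx=2.5,fy=2.5))
```

```text
[0.58413321 0.02901434 0.16380817] 0.6981176137505999
scene slide_handle 0.87 [313. 247.] [0.5905 0.0207 0.076 ]
scene pin_head 0.77 [211. 318.] [0.5671 0.2938 0.012 ]
scene transit_pin 0.67 [209. 318.] [0.569  0.2964 0.01  ]
scene transit_pin 0.46 [210. 339.] [0.512  0.3208 0.01  ]
scene pointer 0.76 [296. 282.] [0.564 0.085 0.02 ]
scene pointer 0.6 [453. 246.] [ 0.4725 -0.308   0.02  ]
scene band_mid 0.41 [313. 291.] [0.522  0.0647 0.014 ]
top pin_head 0.42 [201. 267.] [0.5252 0.3219 0.012 ]
top transit_pin 0.56 [205. 264.] [0.5317 0.3139 0.01  ]
top transit_pin 0.31 [206. 263.] [0.5361 0.3121 0.01  ]
top pointer 0.39 [203. 266.] [0.5257 0.3152 0.02  ]
wrist slide_handle 0.57 [328. 249.] [0.5849 0.025  0.076 ]
wrist pointer 0.81 [261. 231.] [0.5757 0.0747 0.02  ]
wrist band_mid 0.8 [263. 295.] [0.5221 0.0674 0.014 ]
```

View pics/s5.png

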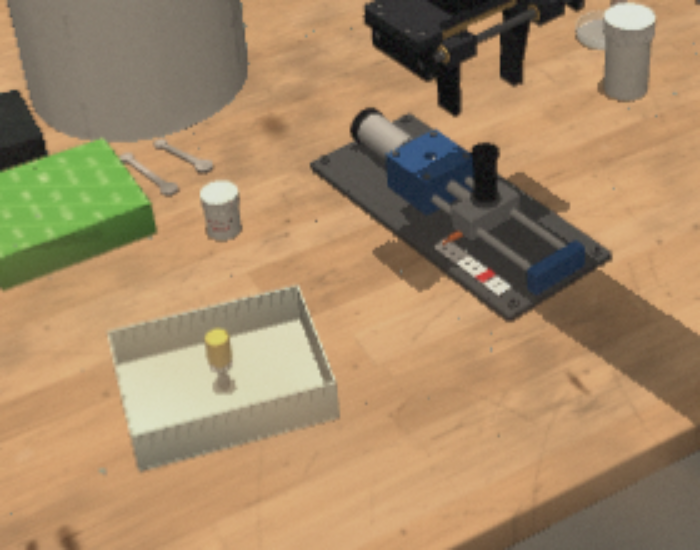

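The pin now stands in the tray at (220,360) in the crop. The pointer is at home and the band is near the front. I'll descend onto the handle and grip it.

>>> {"fn": "step_arm", "kwargs": {"steps": [[0.02,0.05,0.4,0],[0,0,0.5,0],[0,0,0.5,0],[0,0,0.45,0],[0,0,0.2,0],[0,0,0.1,0],[0,0,0,0],[0,0,0,0]]}}

```text
time: 11.23
tcp_pos: [0.5873, 0.0249, 0.0586]
tcp_rot: [0.997, 0.077, 0.001, 0.0]
contact_force: [0.3, -0.6, 0.8]
grip_width: 0.701
```

>>> {"fn": "step_arm", "kwargs": {"steps": [[0,0,0,0],[0,0,0,0],[0,0,0,0],[0,0,0,0],[0,0,0,0],[0,0,0,0],[0,0,0,0]], "jaw": 1, "newtons": 50}}

```text
time: 11.82
tcp_pos: [0.5864, 0.0254, 0.0577]
tcp_rot: [0.997, 0.077, 0.0, -0.0]
contact_force: [-0.7, 1.4, 0.8]
grip_width: 0.277
```

>>> {"fn": "step_arm", "kwargs": {"steps": [[0,0,0,0],[0,0,0,0],[0,0,0,0]]}}

```text
time: 12.07
tcp_pos: [0.5864, 0.0254, 0.0576]
tcp_rot: [0.997, 0.077, -0.0, -0.0]
contact_force: [-0.9, 2.8, 0.9]
grip_width: 0.274
```

The opening is 23.8 mm against the 22 mm post, so the pads may be touching the cap. I'll reopen, go 5 mm lower and regrip.

>>> {"fn": "step_arm", "kwargs": {"steps": [[0,0,0,0],[0,0,0,0],[0,0,0.05,0],[0,0,0.05,0],[0,0,0,0]], "jaw": 0.2}}

```text
time: 12.48
tcp_pos: [0.586, 0.0242, 0.0516]
tcp_rot: [0.997, 0.076, -0.001, 0.0]
contact_force: [0.5, -0.4, -0.5]
grip_width: 0.395
```

>>> {"fn": "step_arm", "kwargs": {"steps": [[0,0,0,0],[0,0,0,0],[0,0,0,0],[0,0,0,0],[0,0,0,0],[0,0,0,0],[0,0,0,0]], "jaw": 1, "newtons": 50}}

```text
time: 13.07
tcp_pos: [0.5863, 0.0253, 0.0524]
tcp_rot: [0.997, 0.077, -0.0, -0.0]
contact_force: [-0.6, 2.1, -1.7]
grip_width: 0.277
```

The width is the same at the lower height, so the grip is on the post itself. I'll start with a gentle pull.

>>> {"fn": "step_arm", "kwargs": {"steps": [[-0.08,0,0,0],[-0.1,0,0,0],[-0.12,0,0,0],[-0.12,0,0,0],[-0.12,0,0,0],[-0.12,0,0,0],[-0.12,0,0,0],[-0.08,0,0,0]]}}

```text
time: 13.73
tcp_pos: [0.546, 0.0184, 0.0525]
tcp_rot: [0.997, 0.077, 0.003, -0.0]
contact_force: [9.1, 2.1, -9.9]
grip_width: 0.276
```

>>> {"fn": "step_arm", "kwargs": {"steps": [[0,0,0,0],[0,0,0,0],[0,0,0,0],[0,0,0,0]]}}

```text
time: 14.07
tcp_pos: [0.5461, 0.0184, 0.0525]
tcp_rot: [0.997, 0.077, 0.003, -0.0]
contact_force: [7.4, 3.0, -8.3]
grip_width: 0.272
```

```bash
cat > m.py <<'E'
from h import *
import sys
s=robot.sense();print(s['tcp_pos'].round(4),s['contact_force'].round(1),s['grip_width'])
u=np.array([.9877,.1564])
for n in ['wrist','scene']:
    c=robot.camera(n);X={}
    for k,z in dict(pointer=.02,band_mid=.014).items():
        for m in robot.mark_of(n,k)[:1]: uv=np.array(m['xy'])*[640,480];X[k]=atz(c,uv,z);print(n,k,round(m['p'],2),uv.round(1),X[k].round(4))
    if len(X)==2: print('ptr ahead of band (still to pull) mm',1e3*u@(X['pointer']-X['band_mid'])[:2])
    p=proj(c,[.535,.066,.014]).astype(int);print(p)
    if n=='scene':
        x,y=p;cv2.imwrite(f'pics/{sys.argv[1]}.png',cv2.resize(c['frame'][max(y-45,0):y+45,x-60:x+60],None,fx=6,fy=6,interpolation=cv2.INTER_CUBIC))
    else: cv2.imwrite(f'pics/{sys.argv[1]}w.png',c['frame'])
E
python3 m.py a
```

```text
[0.5461 0.0184 0.0525] [ 7.4  3.  -8.3] 0.2724529862784386
wrist pointer 0.85 [222.2 285.2] [0.5348 0.0691 0.02  ]
[230 281]
scene pointer 0.62 [309.3 288.9] [0.5259 0.0717 0.02  ]
scene band_mid 0.52 [312.6 291.7] [0.5198 0.0669 0.014 ]
ptr ahead of band (still to pull) mm 6.795313071800207
[309 287]
```

View pics/a.png

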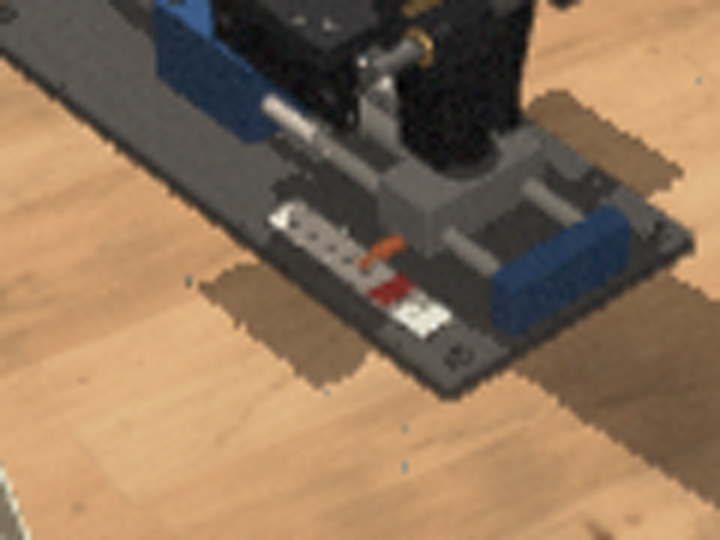

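The slide has moved about 41 mm. The pointer tip, at (365,263) in the crop, is just short of the red band at (390,291). The wrist estimate leaves about 13 mm, so I'll pull about 12 and look again.

>>> {"fn": "step_arm", "kwargs": {"steps": [[-0.06,0,0,0],[-0.08,0,0,0],[-0.06,0,0,0],[-0.04,0,0,0],[0,0,0,0],[0,0,0,0],[0,0,0,0],[0,0,0,0]]}}

```text
time: 15.03
tcp_pos: [0.5346, 0.0165, 0.0525]
tcp_rot: [0.997, 0.077, 0.003, -0.0]
contact_force: [8.0, 1.6, -9.2]
grip_width: 0.274
```

```bash
python3 m.py b
python3 - <<'E'
import cv2,numpy as np
w=cv2.imread('pics/bw.png')[235:335,170:290];w=cv2.resize(w,(456,380),interpolation=cv2.INTER_CUBIC)
s=cv2.resize(cv2.imread('pics/b.png')[150:390,200:488],(340,283));o=np.zeros((380,800,3),np.uint8);o[:,:456]=w;o[:283,460:]=s
cv2.imwrite('pics/bb.png',np.clip(o*1.6,0,255).astype(np.uint8))
E
```

```text
[0.5346 0.0165 0.0525] [ 8.   1.6 -9.2] 0.27421193965747476
wrist pointer 0.7 [224.8 284.8] [0.5238 0.0658 0.02  ]
wrist band_mid 0.79 [226.1 283.6] [0.5222 0.0664 0.014 ]
ptr ahead of band (still to pull) mm 1.542797107473396
[229 260]
scene pointer 0.7 [313.2 289.9] [0.5184 0.066  0.02  ]
scene band_mid 0.35 [311.9 292.6] [0.518  0.0698 0.014 ]
ptr ahead of band (still to pull) mm -0.25402557074051924
[309 287]
```

View pics/bb.png

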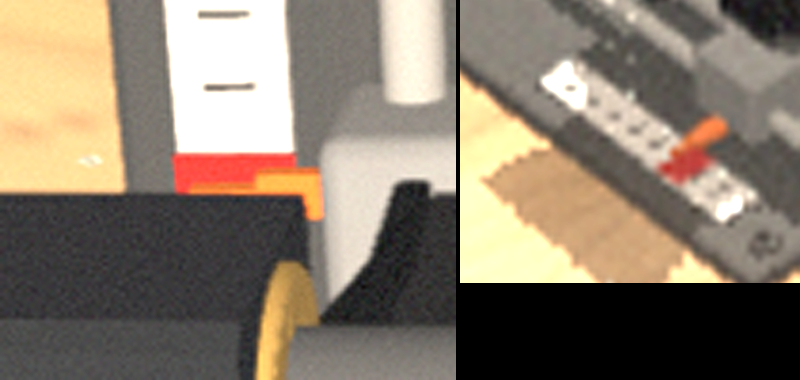

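Run:
```python
from h import *
u=np.array([.9877,.1564,0]);c=robot.camera('wrist')
E=atz(c,(222,275.2),.014);hsv=cv2.cvtColor(c['frame'],cv2.COLOR_BGR2HSV)
m=cv2.inRange(hsv,(9,150,80),(20,255,255))[270:295,205:256];v,x=np.nonzero(m);print('orange rows',[(i+270,int(n)) for i,n in enumerate(m.sum(1)//255) if n])
r=cv2.inRange(hsv,(0,150,60),(6,255,255))[260:295,205:256];print('red rows',[(i+260,int(n)) for i,n in enumerate(r.sum(1)//255) if n])
print('orange cols',x.min()+205,x.max()+205)
for row in (283,284,285,286):
    P=atz(c,(222,row),.02);print(row,'pointer behind band rear edge by mm',1e3*u@(E-P))
a=cv2.imread('pics/aw.png')
```

```text
orange rows [(279, 12), (280, 16), (281, 16), (282, 17), (283, 27), (284, 34), (285, 34), (286, 5), (287, 4), (288, 5), (289, 5), (290, 5), (291, 5), (292, 3)]
red rows [(276, 32), (277, 32), (278, 32), (279, 23), (280, 22), (281, 21), (282, 21), (283, 5), (284, 4), (285, 4)]
orange cols 220 254
283 pointer behind band rear edge by mm 2.0820482212676823
284 pointer behind band rear edge by mm 2.614702149636461
285 pointer behind band rear edge by mm 3.148121905195159
286 pointer behind band rear edge by mm 3.6823110027736052
```

The pointer is about 3 mm into the 10 mm band. The TCP travel (2.4 mm left), the pixel rows (2 mm) and the wrist marks (1.5 mm) all say about 2 mm more.

>>> {"fn": "step_arm", "kwargs": {"steps": [[-0.02,0,0,0],[-0.02,0,0,0],[0,0,0,0],[0,0,0,0],[0,0,0,0],[0,0,0,0]]}}

```text
time: 15.88
tcp_pos: [0.5327, 0.0161, 0.0525]
tcp_rot: [0.997, 0.077, 0.003, -0.0]
contact_force: [8.8, 2.7, -10.7]
grip_width: 0.271
```

```bash
python3 m.py d
python3 - <<'E'
from h import *
c=robot.camera('top')
for k in ('transit_pin','tray'):
    for m in robot.mark_of('top',k)[:1]: uv=np.array(m['xy'])*[640,480];print(k,round(m['p'],2),uv.round(),atz(c,uv,.005).round(3))
for k in ('plate','vial_white','canister_white'):
    for m in robot.mark_of('top',k)[:1]: uv=np.array(m['xy'])*[640,480];print(k,round(m['p'],2),atz(c,uv,0).round(3))
s=robot.camera('scene')['frame'];o=np.zeros((420,800,3),np.uint8)
o[:,:400]=cv2.resize(s[265:307,290:330],(400,420),interpolation=cv2.INTER_CUBIC)
o[:260,400:]=cv2.resize(s[285:385,155:309],(400,260));cv2.imwrite('pics/e.png',o)
E
```

```text
[0.5327 0.0161 0.0525] [  8.8   2.7 -10.7] 0.2714065619301428
wrist pointer 0.56 [225.2 288.3] [0.5201 0.0651 0.02  ]
wrist band_mid 0.69 [229.1 281.3] [0.5218 0.0646 0.014 ]
ptr ahead of band (still to pull) mm -1.5952622887956383
[228 256]
scene pointer 0.59 [313.4 291. ] [0.5151 0.0675 0.02  ]
scene band_mid 0.46 [312.6 290.1] [0.5243 0.0641 0.014 ]
ptr ahead of band (still to pull) mm -8.54637973120332
[309 287]
transit_pin 0.46 [204. 267.] [0.524 0.316 0.005]
tray 0.68 [204. 264.] [0.533 0.318 0.005]
plate 0.97 [ 0.492 -0.327  0.   ]
vial_white 0.65 [0.728 0.233 0.   ]
canister_white 0.73 [ 0.713 -0.226  0.   ]
```

View pics/e.png

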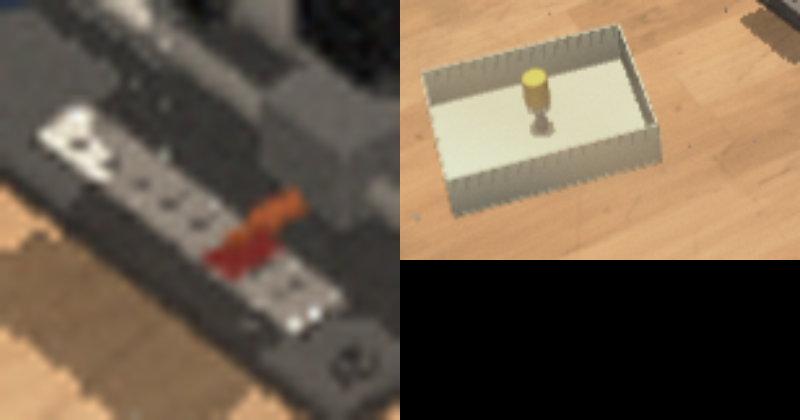

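The pin stands in the tray at (537,100) in the crop. The orange tip, near (235,238), lies over the red band, whose front edge runs (235,280)–(280,245). I'll check this numerically in the scene view, allowing for the 6 mm height difference between pointer and band.

Run:
```python
from h import *
u=np.array([.9877,.1564,0]);c=robot.camera('scene');b=lambda x,y:(290+x/10-.5,265+y/10-.5)
F=np.mean([u@atz(c,b(*p),.014) for p in [(235,280),(280,245)]]);L=u@atz(c,b(203,260),.014)
for p in [(232,240),(240,235),(270,212),(295,200)]: P=u@atz(c,b(*p),.020);print('ptr to front edge mm',1e3*(P-F),'from rear corner',1e3*(L-P))
c=robot.camera('wrist');hsv=cv2.cvtColor(c['frame'],cv2.COLOR_BGR2HSV)
for n,lo,hi in [('or',(9,150,80),(20,255,255)),('red',(0,150,60),(6,255,255))]:
    m=cv2.inRange(hsv,lo,hi)[255:300,205:256];print(n,[(i+255,int(k)) for i,k in enumerate(m.sum(1)//255) if k])
for e in (271,272): 
  for r in (283,284,285,286): print(e,r,(1e3*u@(atz(c,(226,e-.5),.014)-atz(c,(226,r),.02))).round(2))
```

```text
ptr to front edge mm 4.391072554827291 from rear corner 4.309944088690676
ptr to front edge mm 4.4912180090996845 from rear corner 4.2097986344182825
ptr to front edge mm 5.963967751140942 from rear corner 2.7370488923770253
ptr to front edge mm 5.346298682277872 from rear corner 3.3547179612400946
or [(279, 11), (280, 16), (281, 16), (282, 17), (283, 26), (284, 34), (285, 34), (286, 5), (287, 5), (288, 4), (289, 5), (290, 4), (291, 5), (292, 3)]
red [(272, 27), (273, 32), (274, 31), (275, 32), (276, 32), (277, 32), (278, 32), (279, 23), (280, 22), (281, 21), (282, 21), (283, 5), (284, 4), (285, 3)]
271 283 4.62
271 284 5.15
271 285 5.69
271 286 6.22
272 283 4.08
272 284 4.62
272 285 5.15
272 286 5.68
```

Both views put the pointer at the band's middle: 4.6–5.7 mm in from the rear edge by wrist, and 4.3 mm from each edge by scene. The grip is steady, so I'm handing in.

Run:
```python
from station import robot
s=robot.sense();print(s['time'],s['tcp_pos'],s['grip_width']);print(robot.finish_job())
```

```text
16.6333 [0.53270204 0.01616535 0.05247028] 0.272906635124133
the job is handed in; nothing more can be done
None
```

The transit pin is in the pale green tray and the slide is held with its pointer at about the middle of the red band. I handed the job in at 16.6 s, still gripping the handle at 50 N.

**Last checks**
- **Pointer position:** the wrist view put it about 5 mm in from the band's rear edge. The scene view put it about 4.3 mm from each edge.
- **Slide travel:** the tool moved about 54 mm, against about 54.8 mm measured for the band at the start.
- **Pin:** it stands upright in the tray.
- **Bystanders:** the plate, vial and canister were found within about 8 mm of their first positions, with no contact seen.

**What disagreed**
- **Scene-camera marks:** in the last check the network marks from the scene camera put the pointer 8.5 mm past the band middle. The pixels in that camera's own picture contradict this, so I took it as a misplaced mark.
- **Grip width:** the jaws read about 24 mm on the 22 mm post, and the same after I regripped 5 mm lower. The handle did not slip.
- **Vertical force:** a steady pull of about 10 N remained at the tool.

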